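# Empty the screw-capped tip-out canister of sample tubes

## Task

Unscrew the canister's blue cap a few turns until it is clear of the mouth, swing it aside on its arm, and tip the canister so that all three capped tubes slide out into the blue catch tray. Then stand the canister upright again, swing the cap back over the mouth and screw it fully home. Leave the reagent bottle, the tube rack and the carton where they stand.

Things in the scene. Friction and masses are not known exactly. Their poses are not given: they have to be found in the camera images.
- stand: White fixed stand of the tip-out canister. Origin on the bench right below the centre of the canister's mouth; z up, x = from the tip handle's side (the robot's side) towards the steel column, y = to the left. Base plate 185 x 60 x 10 mm; two uprights 36 mm wide and up to z 164 mm at x -52 and +52 mm; the canister's trunnions lie along x at z 155 mm; steel column of 22 mm diameter at x +85 mm carrying the swing arm. The stand is turned by up to 17 degrees.
- canister (a joint): Tilt of the canister (rad) about the trunnions: 0 upright, positive tips its mouth towards the stand's +y, negative towards -y, stops at +2.45 and -2.45. It stays where it is left (friction about 0.4 N m). The canister is clear, open-topped, 76 mm outside diameter, 3 mm wall, inside floor at 60 mm below the trunnion axis and rim 60 mm above it. The tubes slide out at about 1.9 to 2.2 rad. It cannot tip while the cap's stopper is in its mouth.
- mouth (a point): Centre of the canister's mouth at rim level (z 215 mm when upright); its z axis points out of the mouth.
- tip_handle (a point): Middle of the red tip handle that turns with the canister: a round bar of 14 mm diameter and 52 mm length lying along the stand's x (from x -64 to -116 mm, this point at x -90 mm), 45 mm from the trunnion axis on the mouth's side, so it stands at z 200 mm with the canister upright and at z 120 mm with it fully tipped; it may slip and turn in the fingers as the canister tips.
- swing (a joint): Angle of the swing arm (rad) about the upright steel column: 0 = cap centred over the upright canister, positive swings the cap to the stand's +y, negative to -y, stops at +1.9 and -1.9. It stays where it is left (friction about 0.8 N m, so about 10 N at the ring moves it). It can swing only when the cap is unscrewed by about 1.8 turns or more.
- swing_ring (a point): Centre of the dark steel ring at the arm's end, in which the cap turns: ring of 92 mm outside diameter, 18 mm high (z 236 to 254 mm), this point at z 245 mm and 85 mm from the column's axis. It can be pushed sideways to swing the arm.
- cap (a joint): Turn of the cap in its ring (rad): 0 = screwed fully home, grows as it is unscrewed anticlockwise seen from above, stop at 15.7 (2.5 turns). It rises 8 mm per turn and stays where it is left (friction about 0.03 N m, so only a light push at the peg is needed; pushing harder than about 8 N sideways may swing the arm once the stopper is out).
- cap_top (a point): Centre of the blue cap's flat top (cap 68 mm diameter, 46 mm high; top at z 262 mm when home, 20 mm higher when fully unscrewed). A black tapered stopper, 54 mm diameter, reaches 14 mm below the cap into the 70 mm mouth.
- crank_peg (a point): Mid-height of the yellow upright crank peg on the cap's top: 14 mm diameter, 36 mm tall, 26 mm from the cap's axis, this point 18 mm above the cap's top. Pushed round in circles it turns the cap. With the cap home and the arm over the canister the peg stands on the stand's -x side of the cap's axis.
- tube1_mid (a point): Middle of the capped sample tube with green cap: 94 mm long, 16 mm diameter, cap 20 mm diameter, smooth. All three start inside the canister.
- tube2_mid (a point): Middle of the like tube with yellow cap.
- tube3_mid (a point): Middle of the like tube with red cap.
- tray: Blue open catch tray, fixed, 110 mm (x) by 190 mm (y), 45 mm high, 4 mm walls and floor; origin at the centre of its underside. It lies on the left or on the right of the stand, turned like the stand.
- rack: Blue rack of tubes, 90 x 130 mm, 100 mm high with the tubes; origin at the centre of its underside. It stands on the side of the stand where the tray is not. Loose: leave alone.
- reagent: Tall amber reagent bottle, 64 mm diameter, 270 mm high, origin at the centre of its underside. Loose; it stands left or right of the column, in the way of the ring and cap if the arm is swung to that side.
- carton: Small white and green carton, 60 x 70 x 55 mm high, origin at the centre of its underside. Loose; it stands on the other side of the column from the bottle, well below the arm. Leave alone.
Things that resemble listed ones, but are neither listed nor needed, are in the scene too. Leave any green, orange or pink look-alike of the tray alone.

How it is judged:
By the outcome, as a careful person would: the job done as asked, in the order asked, and still so for the second after the job is handed in, with the robot touching nothing.
It also fails if it takes over 72 s, if anything falls off the work surface, if the arm or the gripper's body presses on something with over 40 N, if the wrist force passes 120 N, or if a joint passes its speed limit or range.

## Robot

A 6-joint arm with a two-finger parallel gripper is mounted at the origin on the work surface. World frame = base frame: x ahead of the robot, y to its left, z up, the work surface at z = 0. Lengths are in m, angles in rad, forces in N, time in s.
With the tool pointing down it reaches from about 0.225 to 0.725 m from the base axis. Payload 3.1 kg.
Tool frame: the origin (TCP) lies midway between the tips of the shut fingers; the grasp point (between the pads) lies behind it (bot.grip_depth is the z of the grasp point in the tool frame, in m); z points along the fingers, y is the line along which they close (so a half turn about z gives the same grasp; the last joint's range is limited). The gripper opens to 85 mm and grips with 20 to 120 N. Pads are 22 mm wide; open, the fingers measure 114 mm over their backs; the gripper's body (76 mm by 85 mm) begins 54 mm behind the grasp point. The pads swing forward as they close: fully open they stand 13 mm farther back than shut.
Start: joints at [1.003, 0.048, 0.099, 1.622, 0, 1.443], TCP at [0.224, 0.475, 0.231] pointing down, gripper open.
Joint ranges: [-2.91, 2.91], [-0.99, 1.94], [-1.21, 1.42], [-2.12, 2.29], [-1.49, 1.47], [-3.14, 3.14]. Speed limits (rad/s): [2.79, 2.79, 3.14, 3.14, 3.14, 3.14].

## Interface

Orientations are given as a rotation vector (axis times angle).
In Python, from plant import sensors, eyes, hand_in, bot gives the robot as it stands.
- The arm moves only by the shell command python3 -m pendant 'ROWS' [FORCE]. ROWS is JSON, a list of rows, each a list of 5 numbers: the shift along the world's x, y, z in cm, then the turn about the world's z in rad, then the closure, from 0 (fully open) to 1 (shut). A call has 1 to 5 rows; each row is the pose to reach, as a shift and turn from the pose commanded when the call began; what a row does not reach only later rows make up. A row lasts 1/12 s, in which the tool goes at most 41.7 mm and 7.16 degrees, less where a joint would pass 70% of its speed; a pose out of reach is approached as far as the arm can. A call with a gripper value outside its range is refused whole. The fingers move at their own pace and stop on an object; FORCE is the grip in N (left out, the last holds). Time passes only in rows, so rows that repeat a pose let the fingers close. It gives the time, the measured TCP pose, the force, the opening and the grip force at its end, in the units of the state.
- sensors.get_obs(): the state, without advancing time (a new reading comes with each control period).
- eyes.capture(name): name is "side" or "top"; returns a dict with "img" (400x640x3 uint8, red, green, blue), "depth" (400x640 float32, m along the optical axis (not along the pixel's ray), 0 where there is no reading), "camera_matrix" (3x3 intrinsics, pixels), "eye" and "attitude" of the camera in the world. Camera axes: x right, y down, z forward; pixel columns grow to the right and rows downward; lengths in m; the calibration is good to about 2 mm. A picture is of the moment at which its call begins.
- hand_in(): hands the job in; it is judged then, once.
The state is a dict: "time_s": time; "joints": joint angles; "joint_velocities": joint speeds; "effort": joint torques, N m; "tcp_pos": TCP position; "orientation": TCP orientation; "force": force on the tool from outside, world axes, zero at the start; "torque": the same for the moment, N m; "finger_gap": finger opening in m; "gripper_force": force on a finger pad.
Only numpy, scipy, OpenCV 4.12 (cv2) and the standard library are available. Lean on these libraries where they do the work, as an engineer would, in place of code of your own. Each camera call takes 0.05 s, during which the arm holds its last target. There are 200 camera calls.

## Working session

There is one attempt and no reset: what is moved stays moved. The work goes in short steps, Python scripts to look and compute and a shell command to move; the robot and the scene stay as the last step left them, time stands still between calls to the robot, and variables do not carry over. Pictures are saved under pics/ and viewed, at most 10 in all, crops included, and the job is handed in when it is done.

```bash
ls; mkdir -p pics; python3 - <<'E'
from plant import sensors, eyes, bot
import cv2, numpy as np
print(bot.grip_depth, {k:np.round(v,3).tolist() if not isinstance(v,float) else v for k,v in sensors.get_obs().items()})
for n in ("side","top"):
    c=eyes.capture(n); cv2.imwrite(f"pics/{n}0.png",c["img"][:,:,::-1]); np.savez(f"pics/{n}0.npz",**c)
    print(n,c["camera_matrix"],c["eye"],c["attitude"])
E
```

```text
pics
-0.0187 {'time_s': 0.0, 'joints': [1.003, 0.049, 0.098, 1.622, 0.0, 1.443], 'joint_velocities': [-0.001, -0.001, -0.0, -0.002, 0.001, 0.001], 'effort': [0.0, -33.878, 32.002, 0.02, -0.0, 0.0], 'tcp_pos': [0.223, 0.475, 0.23], 'orientation': [-0.685, -3.065, 0.004], 'force': [0.126, -0.527, 0.338], 'torque': [-0.024, 0.017, 0.038], 'gripper_force': 0.0, 'finger_gap': 0.08515625134523577}
side [[381.85772513   0.         321.03080928]
 [  0.         381.85772513 205.85878814]
 [  0.           0.           1.        ]] [ 0.67228081 -0.57624428  0.90357628] [-2.55826963 -0.29347935  0.08121621]
top [[396.14524679   0.         317.79407021]
 [  0.         396.14524679 194.74446622]
 [  0.           0.           1.        ]] [ 0.39284853 -0.09688834  1.00136837] [-2.04492869  2.19252113 -0.22905821]
```

View pics/side0.png

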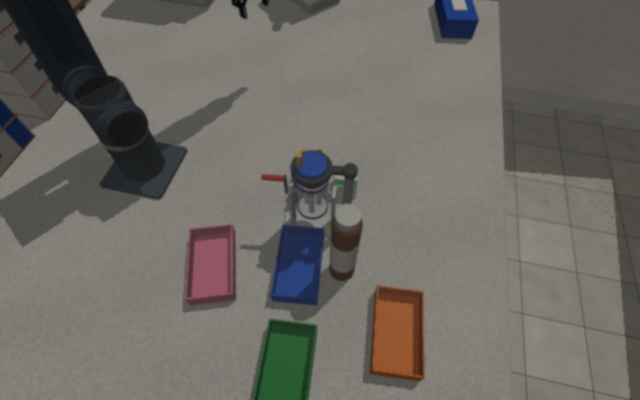

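View pics/top0.png

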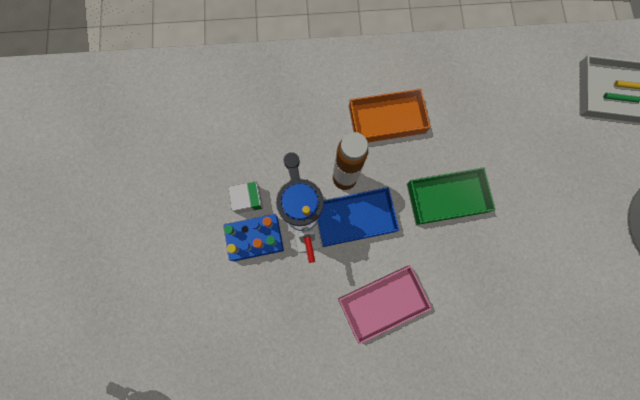

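The top view has image right = -y and up = +x. The blue tray (358,217) and the bottle (350,155) are both on the -y side. The carton (244,195) and rack (253,238) are on the +y side. So I swing positive and tip negative. Next I take an enlarged crop and measure.

```bash
cat > h.py <<'E'
import numpy as np, cv2
from scipy.spatial.transform import Rotation as R
def look(n,save=None):
    from plant import eyes
    c=eyes.capture(n)
    if save: np.savez(f"pics/{save}.npz",**c)
    return c
def load(f): return dict(np.load(f"pics/{f}.npz"))
def cloud(c):
    K=c["camera_matrix"]; d=c["depth"]; v,u=np.mgrid[:400,:640]
    p=np.stack([(u-K[0,2])/K[0,0]*d,(v-K[1,2])/K[1,1]*d,d],-1)
    return p@R.from_rotvec(c["attitude"]).as_matrix().T+c["eye"]
def proj(c,P):
    q=(np.asarray(P)-c["eye"])@R.from_rotvec(c["attitude"]).as_matrix()
    return (q@c["camera_matrix"].T)[...,:2]/q[...,2:]
def crop(c,x0,y0,w,h,s): return cv2.resize(c["img"][y0:y0+h,x0:x0+w,::-1],None,fx=s,fy=s,interpolation=cv2.INTER_CUBIC)
def ray(c,uv):
    K=c["camera_matrix"]; r=R.from_rotvec(c["attitude"]).as_matrix()@np.array([(uv[0]-K[0,2])/K[0,0],(uv[1]-K[1,2])/K[1,1],1]); return r
def atz(c,uv,z):
    r=ray(c,uv); return c["eye"]+r*(z-c["eye"][2])/r[2]
def tri(c1,u1,c2,u2):
    a,b=ray(c1,u1),ray(c2,u2); A=np.stack([a,-b],1); s=np.linalg.lstsq(A,c2["eye"]-c1["eye"],rcond=None)[0]
    p,q=c1["eye"]+a*s[0],c2["eye"]+b*s[1]; return (p+q)/2,np.linalg.norm(p-q)
E
python3 - <<'E'
from h import *
t,s=load("top0"),load("side0")
cv2.imwrite("pics/c0.png",np.hstack([crop(t,260,140,80,120,5),crop(s,250,130,80,120,5)]))
for n,c in (("top",t),("side",s)):
    P=cloud(c); hsv=cv2.cvtColor(c["img"],cv2.COLOR_RGB2HSV); H,S,V=[hsv[...,i].astype(int) for i in range(3)]
    near=(P[...,0]>.2)&(P[...,0]<.6)&(P[...,1]>-.4)&(P[...,1]<.3)
    for nm,m in dict(capblue=(H>100)&(H<130)&(S>120)&(P[...,2]>.25),handle=((H<8)|(H>172))&(S>150)&(P[...,2]>.15),peg=(H>15)&(H<32)&(S>120)&(P[...,2]>.25),tray=(H>100)&(H<130)&(S>120)&(P[...,2]<.06)&(P[...,1]<0.02),steel=(S<90)&(V<90)&(P[...,2]>.22)&(P[...,2]<.35)).items():
        m=m&near; q=P[m]
        if len(q):
            uv=np.argwhere(m)[:,::-1]; print(n,nm,len(q),uv.mean(0).round(1),"mean",q.mean(0).round(4),"lo",q.min(0).round(3),"hi",q.max(0).round(3))
            if nm=="tray": print(" rect",cv2.minAreaRect(q[q[:,2]>.035][:,:2].astype(np.float32)))
E
```

```text
top capblue 1005 [299.3 200.6] mean [ 0.5339 -0.0752  0.2754] lo [ 0.393 -0.111  0.25 ] hi [ 0.572 -0.04   1.001]
top handle 148 [309.  248.8] mean [ 0.4475 -0.0874  0.2117] lo [ 0.393 -0.097  0.2  ] hi [ 0.472 -0.078  1.001]
top peg 49 [312.6 207.6] mean [ 0.5086 -0.0877  0.3091] lo [ 0.393 -0.097  0.269] hi [ 0.518 -0.082  1.001]
top tray 3814 [347.1 219. ] mean [ 0.5286 -0.1865  0.0148] lo [ 0.456 -0.313 -0.002] hi [0.597 0.02  0.06 ]
 rect ((0.522112250328064, -0.1369146704673767), (0.10950084775686264, 0.3270600736141205), 7.740962505340576)
top steel 695 [299.1 200.5] mean [ 0.5378 -0.0749  0.2539] lo [ 0.49  -0.12   0.237] hi [ 0.6   -0.032  0.28 ]
side capblue 574 [312.7 165. ] mean [ 0.541  -0.0791  0.2621] lo [ 0.51  -0.11   0.253] hi [ 0.571 -0.042  0.266]
side handle 55 [272.9 177.1] mean [ 0.4494 -0.09    0.2052] lo [ 0.427 -0.095  0.202] hi [ 0.47  -0.084  0.209]
side peg 43 [298.4 157.9] mean [ 0.5135 -0.0894  0.29  ] lo [ 0.509 -0.095  0.253] hi [ 0.518 -0.038  0.3  ]
side tray 3180 [298.  265.6] mean [ 0.5299 -0.2049  0.0104] lo [ 0.468 -0.305 -0.001] hi [0.597 0.004 0.053]
 rect ((0.5240882635116577, -0.14559778571128845), (0.1072842925786972, 0.3107605278491974), 7.465472221374512)
side steel 609 [314.2 173. ] mean [ 0.5473 -0.0914  0.2517] lo [ 0.492 -0.121  0.22 ] hi [ 0.6   -0.031  0.294]
```

View pics/c0.png

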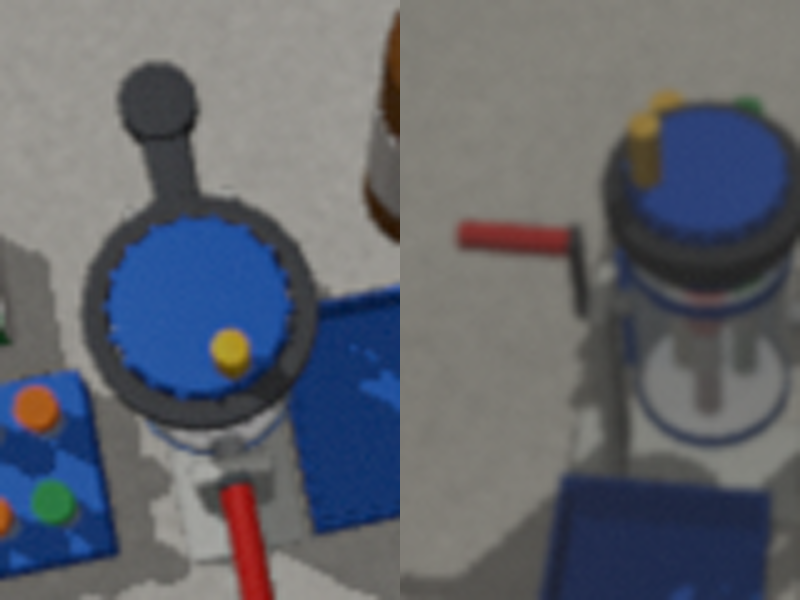

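```bash
python3 - <<'E'
from h import *
t,s=load("top0"),load("side0")
for n,a,b in (("cap",(299.6,201.2),(312.6,164)),("pegtop",(306.2,209),(299,153.8)),("handle inner",(307.4,237.6),(284.2,178)),("handle outer",(312,261),(262.5,176.8))):
    print(n,*tri(t,a,s,b))
print("col",atz(t,(291.8,159.8),.26))
for c in (t,s):
  P=cloud(c);H=cv2.cvtColor(c["img"],cv2.COLOR_RGB2HSV)
  m=(H[...,0]<8)|(H[...,0]>172); m&=(H[...,1]>150)&(P[...,2]>.19)&(P[...,2]<.22)&(abs(P[...,0]-.45)<.04)&(abs(P[...,1]+.09)<.04)
  q=P[m]; print(np.percentile(q,[2,50,98],0).round(4)); u=np.linalg.svd(q-q.mean(0),full_matrices=False)[2][0]; print(u, np.degrees(np.arctan2(u[1],u[0])))
E
```

```text
cap [ 0.53744693 -0.07487436  0.257907  ] 0.004685879362626188
pegtop [ 0.51342009 -0.08746295  0.30003796] 0.0026743018050414333
handle inner [ 0.47231769 -0.08455534  0.20065231] 0.003941374872774235
handle outer [ 0.42390018 -0.091372    0.20003063] 0.0010523977817043944
col [ 0.6177923 -0.0658764  0.26     ]
[[ 0.4233 -0.0942  0.2022]
 [ 0.4474 -0.0875  0.2064]
 [ 0.4711 -0.0799  0.2095]]
[-0.99048409 -0.13739837  0.00793395] -172.1024207338457
[[ 0.4272 -0.0945  0.2018]
 [ 0.4494 -0.0901  0.2051]
 [ 0.4696 -0.0847  0.2085]]
[ 0.98861133  0.14754179 -0.02964891] 8.488255914408567
```

```bash
python3 -m pendant '[[1.8,-3.5,3,0.12,0],[3.6,-7,6,0.24,0],[5.4,-10.5,9,0.36,0],[7.2,-14,10,0.48,0],[9,-17.5,10,0.576,0]]' 20
python3 -m pendant '[[1.8,-3.5,0,0,0],[3.6,-7,0,0,0],[5.4,-10.5,0,0,0],[7.2,-14,0,0,0],[9,-17.5,0,0,0]]' 
python3 -m pendant '[[1.8,-3.5,0,0,0],[3.6,-7,0,0,0],[5.4,-10.5,0,0,0],[7.2,-14,0,0,0],[9,-17.5,0,0,0]]'
python3 -c "
from plant import sensors;o=sensors.get_obs();print(o['joints'])"
```

```text
time_s: 0.52
tcp_pos: [0.3033, 0.3212, 0.3301]
orientation: [-0.213, 3.131, 0.004]
force: [0.7, 0.6, -0.2]
finger_gap: 0.0854
gripper_force: 0.0
time_s: 0.93
tcp_pos: [0.3929, 0.1449, 0.3272]
orientation: [0.202, -3.135, -0.0]
force: [-0.2, 0.4, 0.5]
finger_gap: 0.0854
gripper_force: 0.0
time_s: 1.35
tcp_pos: [0.4829, -0.0302, 0.3271]
orientation: [0.201, -3.135, -0.001]
force: [1.0, 0.7, -1.0]
finger_gap: 0.0854
gripper_force: 0.0
[-2.01368976e-01 -1.04469418e-02  2.33627379e-01  1.81551211e+00
  2.31706214e-04 -3.29536347e-01]
```

```bash
python3 -m pendant '[[2,-3.75,0,0,0],[2,-3.75,-2,0,0],[2,-3.75,-4,0,0],[2,-3.75,-5.5,0,0],[2,-3.75,-5.5,0,0.4]]' 20
python3 -m pendant '[[0,0,0,0,0.75],[0,0,0,0,1],[0,0,0,0,1],[0,0,0,0,1],[0,0,0,0,1]]'
python3 - <<'E'
from h import *
t,s=look("top","top1"),look("side","side1")
cv2.imwrite("pics/c1.png",np.hstack([crop(t,260,140,80,120,5),crop(s,250,100,80,120,5)]))
E
```

```text
time_s: 1.77
tcp_pos: [0.5008, -0.0657, 0.2678]
orientation: [0.2, -3.127, -0.004]
force: [0.2, 0.6, -1.3]
finger_gap: 0.0753
gripper_force: 0.0
time_s: 2.18
tcp_pos: [0.5033, -0.0692, 0.2757]
orientation: [-0.2, 3.132, -0.015]
force: [-1.2, -10.6, 2.4]
finger_gap: 0.013
gripper_force: 24.0
```

View pics/c1.png

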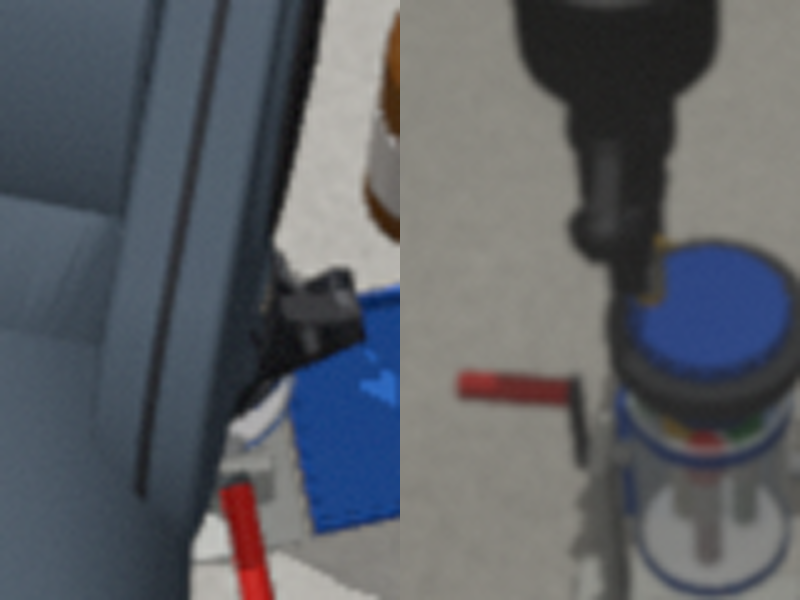

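The fingers hold the peg at the pad edge, and the peg (crop (655,270) in the side view) was pushed back towards home. I commanded short by the clipped amount, so I reopen, centre and regrip.

```bash
python3 -m pendant '[[0,0,0,0,0.6],[0.5,-0.5,-0.2,0,0.6],[1,-1,-0.2,0,0.6],[1,-1,-0.2,0,0.6],[1,-1,-0.2,0,0.9]]' 20
python3 -m pendant '[[0,0,0,0,1],[0,0,0,0,1],[0,0,0,0,1]]'
python3 - <<'E'
from h import *
t,s=look("top","top2"),look("side","side2")
c=cv2.cvtColor(s["img"],cv2.COLOR_RGB2HSV); P=cloud(s)
m=(c[...,0]>15)&(c[...,0]<32)&(c[...,1]>110)&(P[...,2]>.262)&(P[...,0]<.6)&(P[...,0]>.4); print(m.sum(),P[m].mean(0) if m.any() else 0, np.argwhere(m).mean(0))
cv2.imwrite("pics/c2.png",crop(s,250,100,80,120,5))
E
```

```text
time_s: 2.7
tcp_pos: [0.5128, -0.0752, 0.2702]
orientation: [0.202, -3.134, -0.003]
force: [-2.3, 4.8, 2.4]
finger_gap: 0.0237
gripper_force: 2.2
time_s: 2.95
tcp_pos: [0.5121, -0.0745, 0.2705]
orientation: [0.203, -3.134, -0.004]
force: [-2.2, 4.9, 1.4]
finger_gap: 0.0133
gripper_force: 20.9
0 0 [nan nan]<stdin>:4: RuntimeWarning: Mean of empty slice.
  ret = um.true_divide(
```

View pics/c2.png

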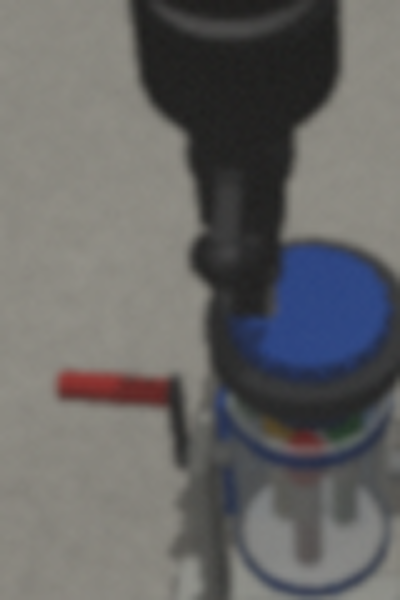

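```bash
python3 -m pendant '[[0.2,-0.88,0.05,0,1],[1.15,-1.83,0.12,0,1],[1.15,-1.83,0.12,0,1]]'
python3 -m pendant '[[1.3,-0.35,0.07,0,1],[1.3,-0.35,0.07,0,1]]'

```

```text
time_s: 3.3
tcp_pos: [0.5241, -0.0931, 0.2716]
orientation: [0.203, -3.134, -0.005]
force: [-1.9, 6.3, 1.0]
finger_gap: 0.0135
gripper_force: 20.8
time_s: 3.47
tcp_pos: [0.5368, -0.0959, 0.2721]
orientation: [0.203, -3.133, -0.007]
force: [-3.3, 7.2, -0.7]
finger_gap: 0.0133
gripper_force: 20.8
```

```bash
python3 -m pendant '[[1.3,0.67,0.07,0,1],[2.25,1.62,0.13,0,1],[2.25,1.62,0.13,0,1]]'
python3 -m pendant '[[0.35,1.3,0.07,0,1],[0.35,1.3,0.07,0,1]]'
python3 -m pendant '[[-0.35,1.3,0.07,0,1],[-1.3,2.25,0.13,0,1],[-1.3,2.25,0.13,0,1]]'

```

```text
time_s: 3.72
tcp_pos: [0.5612, -0.0852, 0.2735]
orientation: [-0.201, 3.135, -0.016]
force: [0.7, -6.0, -0.7]
finger_gap: 0.0131
gripper_force: 20.7
time_s: 3.88
tcp_pos: [0.5676, -0.0745, 0.2744]
orientation: [-0.199, 3.128, -0.024]
force: [8.6, -10.9, -3.9]
finger_gap: 0.0137
gripper_force: 19.7
time_s: 4.13
tcp_pos: [0.5636, -0.0498, 0.2782]
orientation: [-0.198, 3.104, -0.016]
force: [27.2, 0.3, -5.3]
finger_gap: 0.0127
gripper_force: 34.0
```

```bash
python3 - <<'E'
from h import *
from plant import sensors
o=sensors.get_obs(); print(o['torque'],o['joints'],o['force'])
t,s=look("top","top3"),look("side","side3")
cv2.imwrite("pics/c3.png",np.hstack([crop(s,270,110,80,100,6),crop(t,280,140,50,100,6)]))
E
```

```text
[-0.1318295  -5.57471435  0.19177715] [-0.20567867  0.13714705  0.28835132  1.68926737 -0.00173681 -0.3333698 ] [27.18459561  0.2536233  -5.34785315]
```

View pics/c3.png

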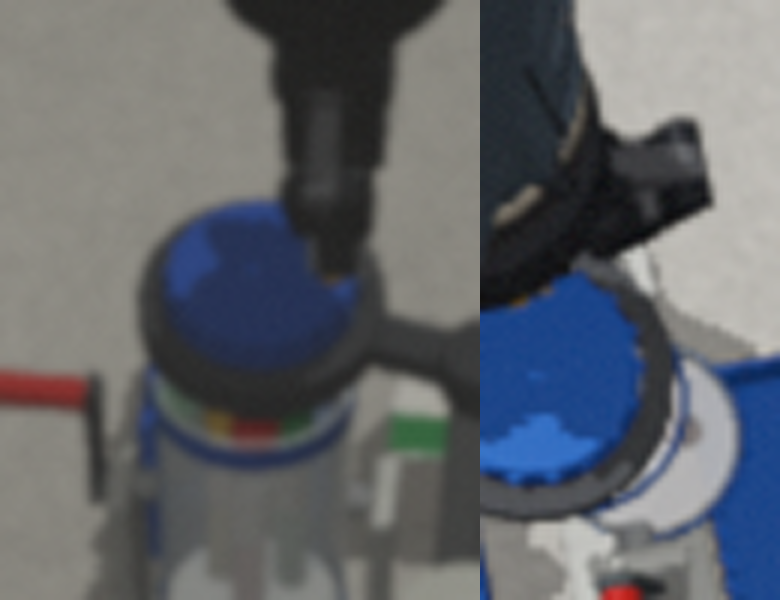

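```bash
cat >> h.py <<'E'
def capfit(c):
    from scipy.optimize import least_squares
    P=cloud(c);h=cv2.cvtColor(c["img"],cv2.COLOR_RGB2HSV)
    m=(h[...,0]>100)&(h[...,0]<130)&(h[...,1]>110)&(P[...,2]>.252)&(P[...,2]<.30)&(abs(P[...,0]-.53)<.1)&(abs(P[...,1]+.02)<.15)
    q=P[m]; z=np.median(q[:,2]); q=q[abs(q[:,2]-z)<.006]; (x,y),r=cv2.minEnclosingCircle(np.float32(q[:,:2]))
    return len(q),np.round([x,y,r,z],4)
E
python3 - <<'E'
from h import *
for f in ("top0","side0","side1","side2","top3","side3"): print(f,capfit(load(f)))
t=load("top3"); print(proj(t,[[.537,-.0745,.215],[.537,-.0745,.27]]))
E
```

```text
top0 (941, array([ 0.536 , -0.0752,  0.0356,  0.2627]))
side0 (572, array([ 0.5371, -0.0768,  0.0351,  0.2623]))
side1 (599, array([ 0.5361, -0.0685,  0.0349,  0.2618]))
side2 (543, array([ 0.5363, -0.069 ,  0.0346,  0.2622]))
top3 (774, array([ 0.5334, -0.0571,  0.0356,  0.2667]))
side3 (526, array([ 0.5353, -0.0576,  0.0353,  0.2662]))
[[299.6704126  204.39460512]
 [298.51233154 199.18582168]]
```

```bash
python3 - <<'E'
from h import *
s=load("side3"); print(atz(s,(324.5,154),.272),atz(s,(326,156),.268))
t=load("top3"); print(atz(t,(280+36/6,140+300/6),.272))
E
```

```text
[ 0.56069666 -0.05195743  0.272     ] [ 0.56437436 -0.05336284  0.268     ]
[ 0.55582969 -0.05211606  0.272     ]
```

The arm swung within the stopper's play: the cap centre moved to (.5344,-.0573) because gripping the peg causes torsional friction. I'll release and push the peg with the shut fingers instead.

```bash
python3 -m pendant '[[1.2,0,0,0,0.8],[1.2,0,0,0,0.5],[1.2,0,0,0,0.4],[1.2,0,3.5,0,0.4],[1.2,0,6,0,0.8]]'
python3 -m pendant '[[-4,0,0,0,1],[-8,0,0,0,1],[-10,0,0,0,1],[-10,0,0,0,1]]'
python3 - <<'E'
from h import *
t,s=look("top","top4"),look("side","side4")
print(capfit(t),capfit(s))
P=cloud(s);c=cv2.cvtColor(s["img"],cv2.COLOR_RGB2HSV)
for n,d in (("side",s),("top",t)):
    P=cloud(d);c=cv2.cvtColor(d["img"],cv2.COLOR_RGB2HSV)
    m=(c[...,0]>15)&(c[...,0]<32)&(c[...,1]>110)&(P[...,2]>.27)&(P[...,2]<.33)&(P[...,0]<.6)&(P[...,0]>.4); print(n,m.sum(),P[m].mean(0) if m.any() else 0,P[m].max(0) if m.any() else 0)
t=load("top0");P=cloud(t); m=np.hypot(P[...,0]-.619,P[...,1]+.065)<.012; print("col z",np.percentile(P[m][:,2],[5,50,95]))
E
```

```text
time_s: 4.65
tcp_pos: [0.5591, -0.0459, 0.3321]
orientation: [0.201, -3.124, -0.002]
force: [0.9, -0.2, 1.0]
finger_gap: 0.0406
gripper_force: 0.0
time_s: 4.98
tcp_pos: [0.4582, -0.0459, 0.3369]
orientation: [0.201, -3.134, 0.002]
force: [1.5, -0.9, -0.4]
finger_gap: 0.0001
gripper_force: 0.0
(188, array([ 0.5338, -0.0769,  0.026 ,  0.2664])) (553, array([ 0.5359, -0.0574,  0.0355,  0.2663]))
side 50 [ 0.56208068 -0.05262682  0.29280631] [ 0.56639259 -0.04521873  0.30496442]
top 0 0 0
col z [0.21169354 0.25608769 0.2582049 ]
```

```bash
python3 -m pendant '[[3.3,-1.1,0,0,1],[6.6,-2.2,0,0,1],[9.9,-3.3,0,0,1],[9.9,-3.3,-2.5,0,1],[9.9,-3.3,-4.7,0,1]]'
python3 -m pendant '[[0.8,1.39,0,0,1],[0.8,2.99,0,0,1],[0.0,4.38,0,0,1],[-1.39,5.18,0,0,1]]'
python3 - <<'E'
from h import *
t,s=look("top","top5"),look("side","side5")
print(capfit(t),capfit(s))
E
python3 -m pendant '[[-1.6,0,0,0,1],[-2.99,-0.8,0,0,1],[-3.79,-2.19,0,0,1],[-3.79,-3.79,0,0,1]]'
python3 - <<'E'
from h import *
t,s=look("top","top6"),look("side","side6")
print(capfit(t),capfit(s))
cv2.imwrite("pics/c6.png",np.hstack([crop(s,270,100,80,100,5),crop(t,260,140,80,100,5)]))
E
```

```text
time_s: 5.5
tcp_pos: [0.5652, -0.0804, 0.2857]
orientation: [0.201, -3.134, 0.001]
force: [-0.7, 0.6, 0.4]
finger_gap: 0.0003
gripper_force: 0.0
time_s: 5.83
tcp_pos: [0.549, -0.0266, 0.2863]
orientation: [0.203, -3.134, 0.0]
force: [1.1, -1.3, 0.3]
finger_gap: 0.0001
gripper_force: 1.1
(818, array([ 0.5354, -0.0538,  0.0356,  0.2686])) (579, array([ 0.5372, -0.0562,  0.0346,  0.2683]))
time_s: 6.27
tcp_pos: [0.5169, -0.0626, 0.2901]
orientation: [-0.206, 3.116, 0.009]
force: [5.3, 6.6, 2.7]
finger_gap: -0.0005
gripper_force: 2.3
(22, array([ 0.5135, -0.088 ,  0.0099,  0.2676])) (487, array([ 0.5369, -0.0685,  0.0345,  0.2709]))
```

View pics/c6.png

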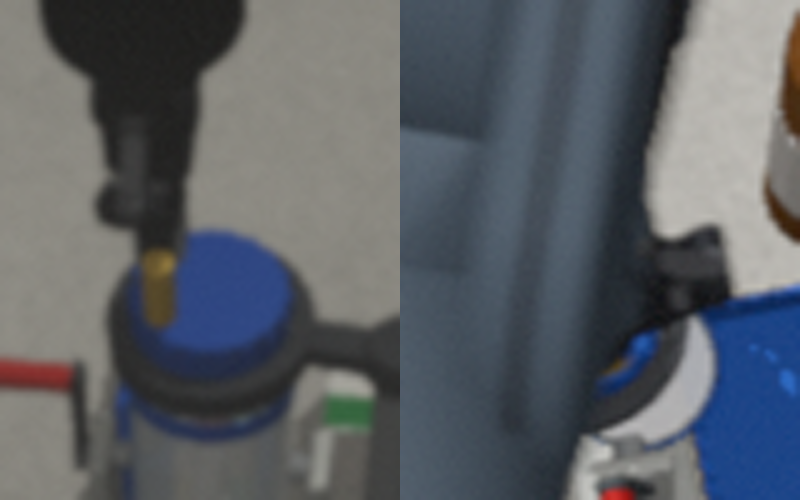

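```bash
python3 -m pendant '[[0.17,-1.15,0.1,0,1],[0.97,-2.54,0.1,0,1],[2.36,-3.34,0.1,0,1],[3.96,-3.34,0.2,0,1],[5.35,-2.54,0.2,0,1]]'
python3 - <<'E'
from h import *
t,s=look("top","top7"),look("side","side7")
print(capfit(t),capfit(s))
E
python3 -m pendant '[[0.8,1.39,0.1,0,1],[0.8,2.99,0.1,0,1],[0.0,4.38,0.2,0,1],[-1.39,5.18,0.2,0,1]]'
python3 - <<'E'
from h import *
t,s=look("top","top8"),look("side","side8")
print(capfit(t),capfit(s))
E
```

```text
time_s: 6.78
tcp_pos: [0.5629, -0.0931, 0.2898]
orientation: [0.197, -3.132, 0.004]
force: [-0.9, -2.7, 0.4]
finger_gap: 0.0002
gripper_force: 0.7
(0, array([ 0.,  0.,  0., nan])) (437, array([ 0.5344, -0.0699,  0.0339,  0.2733]))
time_s: 7.22
tcp_pos: [0.5497, -0.0383, 0.2921]
orientation: [-0.203, 3.135, -0.001]
force: [1.0, -1.1, 0.8]
finger_gap: 0.0001
gripper_force: 1.0
(839, array([ 0.5348, -0.0663,  0.0355,  0.2763])) (589, array([ 0.5371, -0.0699,  0.0341,  0.2759]))
  return _methods._mean(a, axis=axis, dtype=dtype,
  ret = ret.dtype.type(ret / rcount)
```

```bash
python3 -m pendant '[[-1.6,0,0.1,0,1],[-2.99,-0.8,0.2,0,1],[-3.79,-2.19,0.2,0,1],[-3.79,-3.79,0.3,0,1],[-2.99,-5.18,0.3,0,1]]'
python3 -m pendant '[[0.9,-0.6,0.0,0,1],[0.9,-0.6,0,0,1]]'
python3 - <<'E'
from h import *
t,s=look("top","top9"),look("side","side9")
print(capfit(s))
P=cloud(s);c=cv2.cvtColor(s["img"],cv2.COLOR_RGB2HSV)
m=(c[...,0]>15)&(c[...,0]<32)&(c[...,1]>110)&(P[...,2]>.285)&(P[...,2]<.33)&(P[...,0]<.6)&(P[...,0]>.4); print(m.sum(),P[m].mean(0),P[m].max(0))
E
```

```text
time_s: 7.73
tcp_pos: [0.5247, -0.085, 0.2966]
orientation: [-0.207, 3.118, 0.022]
force: [12.3, 17.3, 0.1]
finger_gap: 0.0001
gripper_force: 8.6
time_s: 7.9
tcp_pos: [0.5316, -0.0938, 0.2964]
orientation: [-0.203, 3.127, 0.014]
force: [5.3, 10.0, 1.4]
finger_gap: -0.0002
gripper_force: 4.3
(460, array([ 0.5397, -0.0912,  0.0344,  0.2786]))
55 [ 0.53034512 -0.11702815  0.30537811] [ 0.53478546 -0.11003807  0.31683379]
```

```bash
python3 -m pendant '[[-0.3,0.5,2,0,1],[-0.3,0.5,4,0,1],[1.7,-3.1,4,0,1],[3.5,-6.3,4,0,1],[3.5,-6.3,4,0,1]]'
python3 -m pendant '[[0,0,-3,0,1],[0,0,-6,0,1],[0,0,-9,0,1],[0,0,-9,0,1]]'
python3 - <<'E'
from h import *
s=look("side","side10"); print(capfit(s)); t=look("top","top10"); print(capfit(t))
t=load("top0"); print(atz(t,(354.5,146),.27))
E
```

```text
time_s: 8.42
tcp_pos: [0.5654, -0.1655, 0.3319]
orientation: [0.195, -3.132, 0.003]
force: [-0.6, 0.8, -2.2]
finger_gap: -0.0004
gripper_force: 0.0
time_s: 8.75
tcp_pos: [0.5577, -0.1582, 0.235]
orientation: [0.199, -3.117, -0.013]
force: [-0.5, 0.3, -1.6]
finger_gap: 0.0002
gripper_force: 0.0
(0, array([ 0.,  0.,  0., nan]))
(0, array([ 0.,  0.,  0., nan]))
[ 0.63417229 -0.18887991  0.27      ]
  return _methods._mean(a, axis=axis, dtype=dtype,
  ret = ret.dtype.type(ret / rcount)
```

```bash
python3 -m pendant '[[0,1.1,0,0,1],[-1.2,2.3,0,0,1],[-2.3,3.5,0,0,1],[-3.2,5.1,0,0,1],[-3.85,6.8,0,0,1]]'
python3 -m pendant '[[-0.25,1.8,0,0,1],[-0.3,3.6,0,0,1],[0,5.4,0,0,1],[0.6,7.1,0,0,1],[1.8,9.1,0,0,1]]'
python3 -m pendant '[[0,0,0,0,1]]'
python3 - <<'E'
from h import *
s,t=look("side","side11"),look("top","top11"); print(capfit(s),capfit(t))
cv2.imwrite("pics/c11.png",np.hstack([crop(s,240,80,130,150,3),crop(t,210,120,130,150,3)]))
E
```

```text
time_s: 9.27
tcp_pos: [0.528, -0.0967, 0.2505]
orientation: [-0.195, 3.125, -0.024]
force: [5.5, -8.8, -2.8]
finger_gap: -0.0002
gripper_force: 4.9
time_s: 9.68
tcp_pos: [0.5429, -0.0027, 0.2537]
orientation: [-0.198, 3.128, -0.014]
force: [-15.1, -2.4, 15.9]
finger_gap: -0.0003
gripper_force: 22.1
time_s: 9.77
tcp_pos: [0.5455, 0.0017, 0.2539]
orientation: [-0.205, 3.123, -0.004]
force: [-1.7, 2.4, 8.4]
finger_gap: -0.0002
gripper_force: 6.9
(533, array([0.5904, 0.0126, 0.0343, 0.2782])) (6, array([ 0.6059, -0.014 ,  0.0074,  0.275 ]))
```

View pics/c11.png

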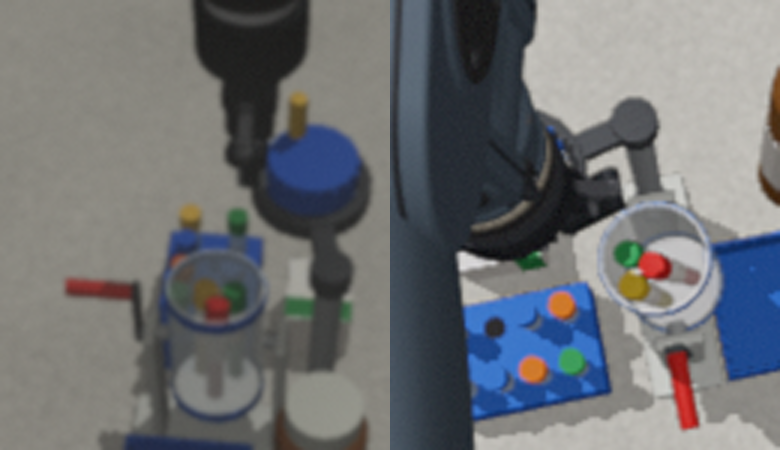

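```bash
python3 -m pendant '[[-2.5,-1,2.5,0,0.9],[-5,-3,5,0,0.5],[-7.5,-6,5,0,0.3],[-9.8,-9,5,0,0.3],[-9.8,-9,5,0,0.3]]'
python3 -m pendant '[[0,0,0,0,0.3],[0,0,0,0,0.3]]'
```

```text
time_s: 10.28
tcp_pos: [0.4434, -0.0943, 0.302]
orientation: [-0.193, 3.128, -0.011]
force: [0.6, 0.7, 1.1]
finger_gap: 0.0569
gripper_force: 0.0
time_s: 10.45
tcp_pos: [0.4459, -0.0903, 0.299]
orientation: [-0.201, 3.129, -0.003]
force: [-0.3, -0.4, 0.9]
finger_gap: 0.06
gripper_force: 0.0
```

```bash
python3 -m pendant '[[-0.2,0.2,-4,0,0.3],[-0.2,0.2,-8,0,0.3],[-0.2,0.2,-11.8,0,0.3],[-0.2,0.2,-11.8,0,0.6],[-0.2,0.2,-11.8,0,1]]' 20
python3 -m pendant '[[0,0,0,0,1],[0,0,0,0,1],[0,0,0,0,1],[0,0,0,0,1]]'
```

```text
time_s: 10.87
tcp_pos: [0.4402, -0.0862, 0.1748]
orientation: [0.205, -3.127, -0.006]
force: [0.5, -0.5, 0.7]
finger_gap: 0.0367
gripper_force: 0.0
time_s: 11.2
tcp_pos: [0.4448, -0.0867, 0.1823]
orientation: [-0.204, 3.129, 0.004]
force: [-2.6, 5.5, -2.7]
finger_gap: 0.0134
gripper_force: 20.5
```

```bash
python3 -m pendant '[[0.12,-0.89,-0.09,0,1],[0.24,-1.74,-0.35,0,1],[0.35,-2.52,-0.79,0,1],[0.44,-3.2,-1.37,0,1],[0.51,-3.75,-2.07,0,1]]' 25
python3 -m pendant '[[0.06,-0.4,-0.8,0,1],[0.09,-0.64,-1.67,0,1],[0.1,-0.7,-2.56,0,1],[0.08,-0.59,-3.45,0,1],[0.04,-0.3,-4.3,0,1]]'
python3 -m pendant '[[0,0,0,0,1],[0,0,0,0,1]]'
python3 - <<'E'
from h import *
s,t=look("side","side12"),look("top","top12")
cv2.imwrite("pics/c12.png",np.hstack([crop(s,240,120,130,150,3),crop(t,270,140,130,150,3)]))
E
```

```text
time_s: 11.62
tcp_pos: [0.4508, -0.1228, 0.1646]
orientation: [-0.205, 3.125, 0.009]
force: [-4.3, 13.6, 8.6]
finger_gap: 0.0129
gripper_force: 25.8
time_s: 12.03
tcp_pos: [0.4522, -0.1319, 0.1232]
orientation: [-0.201, 3.126, -0.014]
force: [-7.8, -4.5, 14.2]
finger_gap: 0.013
gripper_force: 29.3
time_s: 12.2
tcp_pos: [0.4521, -0.1317, 0.1216]
orientation: [-0.201, 3.126, -0.012]
force: [-3.4, -1.7, 5.9]
finger_gap: 0.0129
gripper_force: 28.7
```

View pics/c12.png

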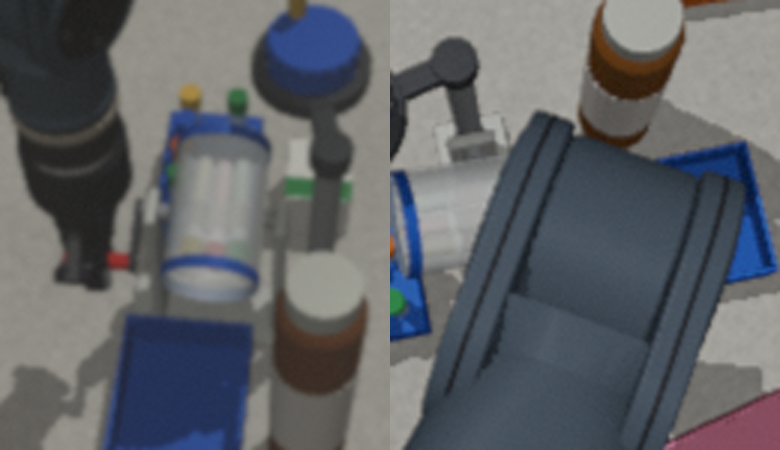

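The canister is tipped to about 1.9 rad and the tubes are still inside, with their caps near the mouth at crop (215,245). I keep tipping.

```bash
python3 -m pendant '[[-0.03,0.21,-0.4,0,1],[-0.06,0.45,-0.78,0,1],[-0.06,0.45,-0.78,0,1],[-0.1,0.73,-1.13,0,1],[-0.14,1.04,-1.45,0,1]]'
python3 -m pendant '[[0,0,0,0,1],[0,0,0,0,1],[0,0,0,0,1],[0,0,0,0,1],[0,0,0,0,1]]'
python3 - <<'E'
from h import *
s,t=look("side","side13"),look("top","top13")
cv2.imwrite("pics/c13.png",crop(s,230,120,140,200,3))
E
```

```text
time_s: 12.72
tcp_pos: [0.4516, -0.1282, 0.1092]
orientation: [-0.195, 3.126, -0.038]
force: [-7.3, -20.1, 6.3]
finger_gap: 0.0133
gripper_force: 30.1
time_s: 13.13
tcp_pos: [0.4515, -0.1278, 0.1083]
orientation: [-0.195, 3.127, -0.034]
force: [-4.9, -15.4, 5.6]
finger_gap: 0.0126
gripper_force: 30.0
```

View pics/c13.png

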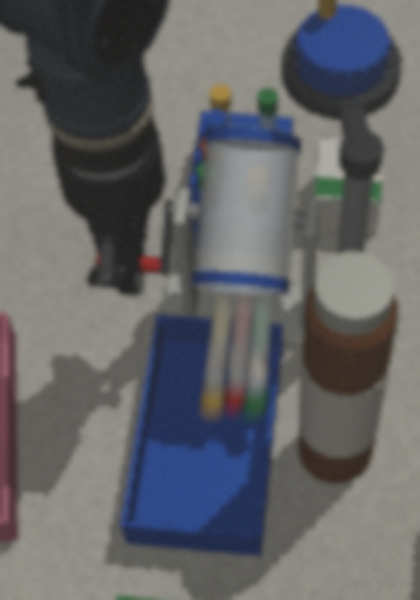

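The three tubes hang out over the tray, caps at crop (212,405), (235,402), (257,403) and tails near the rim at row ~300. I check numerically whether the tails are clear.

```bash
cat >> h.py <<'E'
O=np.array([.537,-.0755,0]);U=np.array([.9908,.1357,0]);V=np.array([-.1357,.9908,0])
def stand(p): d=np.asarray(p)-O; return np.stack([d@U,d@V,d[...,2]],-1)
E
python3 - <<'E'
from h import *
s=load("side13"); P=stand(cloud(s))
for a,b in (((300.7,254),(304.5,216)),((308,254),(311,216)),((315.5,254),(318,216))):
    for f in np.linspace(0,1,8):
        u=np.array(a)*(1-f)+np.array(b)*f; i=tuple(np.round(u[::-1]).astype(int)); print(i,(P[i]*1000).round(),s["img"][i],end="; ")
    print()
E
```

```text
(np.int64(254), np.int64(301)) [ -18. -113.   45.] [123 102  56]; (np.int64(249), np.int64(301)) [ -19. -102.   51.] [112 106  94]; (np.int64(243), np.int64(302)) [-17. -93.  65.] [115 114 110]; (np.int64(238), np.int64(302)) [-17. -84.  75.] [120 118 113]; (np.int64(232), np.int64(303)) [-16. -73.  85.] [127 124 109]; (np.int64(227), np.int64(303)) [-16. -65.  96.] [129 124 106]; (np.int64(221), np.int64(304)) [-25.   1.  11.] [120 118 106]; (np.int64(216), np.int64(304)) [-17. -39. 106.] [123 127 131]; 
(np.int64(254), np.int64(308)) [  -1. -110.   42.] [107  42  47]; (np.int64(249), np.int64(308)) [  -1. -100.   50.] [114  84  86]; (np.int64(243), np.int64(309)) [ -0. -88.  59.] [114 112 110]; (np.int64(238), np.int64(309)) [ -1. -79.  69.] [118 115 111]; (np.int64(232), np.int64(310)) [  1. -69.  82.] [122 107 106]; (np.int64(227), np.int64(310)) [  0. -61.  92.] [124 105 103]; (np.int64(221), np.int64(311)) [-6.  3. 11.] [118 107 103]; (np.int64(216), np.int64(311)) [ -0. -33.  98.] [130 135 142]; 
(np.int64(254), np.int64(316)) [  20. -113.   53.] [50 85 58]; (np.int64(249), np.int64(316)) [  19. -102.   58.] [102 112 109]; (np.int64(243), np.int64(316)) [ 18. -92.  71.] [141 138 132]; (np.int64(238), np.int64(317)) [ 19. -83.  79.] [114 115 112]; (np.int64(232), np.int64(317)) [ 18. -72.  89.] [107 120 111]; (np.int64(227), np.int64(317)) [ 18. -65. 101.] [108 121 110]; (np.int64(221), np.int64(318)) [13.  6.  9.] [106 113 106]; (np.int64(216), np.int64(318)) [ 20. -65. 153.] [ 96 104 120];
```

```bash
cat > tubes.py <<'E'
from h import *
import sys
s=look("side",sys.argv[1]); P=stand(cloud(s)); c=cv2.cvtColor(s["img"],cv2.COLOR_RGB2HSV)
inb=(abs(P[...,0])<.06)&(P[...,1]<-.03)&(P[...,1]>-.25)&(P[...,2]>.004)&(P[...,2]<.2)
for n,m in dict(yellow=(c[...,0]>15)&(c[...,0]<32)&(c[...,1]>90),red=((c[...,0]<8)|(c[...,0]>170))&(c[...,1]>90),green=(c[...,0]>45)&(c[...,0]<85)&(c[...,1]>80)).items():
    m=m&inb; print(n,m.sum(),(P[m].mean(0)*1000).round() if m.any() else 0)
m=inb&(c[...,1]<60)&(P[...,1]<-.05); q=P[m]*1000; print("grey",m.sum(),np.percentile(q,[2,50,98],0).round().tolist() if len(q) else 0)
E
python3 tubes.py side14
python3 -m pendant '[[0,0.4,0,0,1],[0,0.8,-0.1,0,1],[0,0.8,-0.1,0,1],[0,0.8,-0.1,0,1],[0,0.8,-0.1,0,1]]'
python3 tubes.py side15
```

```text
yellow 45 [ -32. -141.   24.]
red 41 [  -8. -116.   24.]
green 41 [   7. -162.   22.]
grey 812 [[-35.0, -200.0, 4.0], [4.0, -95.0, 30.0], [58.0, -51.0, 171.0]]
time_s: 13.7
tcp_pos: [0.4513, -0.1269, 0.1063]
orientation: [-0.189, 3.13, -0.059]
force: [-4.8, -34.0, -2.7]
finger_gap: 0.0133
gripper_force: 30.7
yellow 45 [ -53. -139.   22.]
red 41 [  -8. -116.   24.]
green 52 [  11. -174.   21.]
grey 788 [[-51.0, -201.0, 5.0], [6.0, -97.0, 24.0], [58.0, -51.0, 169.0]]
```

```bash
python3 -m pendant '[[0.09,-1.4,0.77,0,1],[0.15,-1.84,1.55,0,1],[0.19,-2.13,2.4,0,1],[0.2,-2.25,3.29,0,1],[0.19,-2.18,4.18,0,1]]'
python3 -m pendant '[[-0.03,0.24,0.87,0,1],[-0.09,0.64,1.67,0,1],[-0.16,1.2,2.37,0,1],[-0.26,1.88,2.95,0,1],[-0.37,2.66,3.38,0,1]]'
python3 -m pendant '[[-0.12,0.85,0.27,0,1],[-0.24,1.74,0.36,0,1],[-0.24,1.74,0.36,0,1],[-0.24,1.74,0.36,0,1]]'
python3 tubes.py side16
python3 - <<'E'
from h import *
for f in ("side11","side16"):
    s=load(f); P=stand(cloud(s)); c=cv2.cvtColor(s["img"],cv2.COLOR_RGB2HSV)
    m=((c[...,0]<8)|(c[...,0]>172))&(c[...,1]>140)&(abs(P[...,0]+.09)<.04)&(P[...,2]>.15)&(P[...,2]<.23); print(f,m.sum(),(np.median(P[m],0)*1000).round(1), (P[m].min(0)*1000).round())
E
```

```text
time_s: 14.17
tcp_pos: [0.4516, -0.1315, 0.1425]
orientation: [-0.203, 3.129, 0.003]
force: [5.8, 4.4, -11.8]
finger_gap: 0.0128
gripper_force: 26.1
time_s: 14.58
tcp_pos: [0.4488, -0.1095, 0.1783]
orientation: [-0.2, 3.128, -0.018]
force: [3.6, -10.3, -6.7]
finger_gap: 0.0128
gripper_force: 24.4
time_s: 14.92
tcp_pos: [0.4468, -0.0936, 0.1859]
orientation: [-0.2, 3.124, -0.026]
force: [-0.6, -8.8, 6.2]
finger_gap: 0.0128
gripper_force: 24.8
yellow 43 [ -53. -139.   21.]
red 43 [  -8. -115.   24.]
green 53 [  11. -175.   21.]
grey 649 [[-53.0, -221.0, 4.0], [7.0, -105.0, 22.0], [59.0, -55.0, 160.0]]
side11 60 [-93.6   0.9 205.7] [-112.   -2.  202.]
side16 23 [-73.9  -8.7 205.7] [-80. -12. 201.]
```

```bash
python3 -m pendant '[[-0.05,0.5,-0.1,0,1],[-0.1,0.8,-0.2,0,1],[-0.1,0.8,-0.2,0,1],[-0.1,0.8,-0.2,0,1]]'
```

```text
time_s: 15.3
tcp_pos: [0.4461, -0.087, 0.1856]
orientation: [-0.198, 3.123, -0.031]
force: [-2.8, -12.6, 11.0]
finger_gap: 0.0128
gripper_force: 25.6
```

```bash
python3 -m pendant '[[0,-0.6,0,0,1],[0,-0.6,0,0,0.6],[0,-0.6,0,0,0.5],[0,-0.6,3,0,0.5],[0,-0.6,7,0,0.5]]'
python3 -m pendant '[[-2,0,3,0,0.8],[-6,0,4,0,1],[-10,0,4,0,1],[-10,0,4,0,1]]'
cat > up.py <<'E'
from h import *
def rep(s,t):
    for f,c0 in (("s",s),("t",t)):
        P=stand(cloud(c0)); c=cv2.cvtColor(c0["img"],cv2.COLOR_RGB2HSV)
        m=((c[...,0]<8)|(c[...,0]>172))&(c[...,1]>140)&(abs(P[...,0]+.09)<.04)&(P[...,2]>.15)&(P[...,2]<.23)
        b=(c[...,0]>100)&(c[...,0]<130)&(c[...,1]>90)&(np.hypot(P[...,0],P[...,1])<.06)&(P[...,2]>.195)&(P[...,2]<.235)
        print(f,m.sum(),(np.median(P[m],0)*1000).round(1),"rim",b.sum(),(np.median(P[b],0)*1000).round(1),[tuple(np.round(np.polyfit(P[b][:,1],P[b][:,2],1),3)) if b.sum()>20 else 0])
if __name__=="__main__":
    print("before");rep(load("side11"),load("top11"))
    print("now");s,t=look("side","side17"),look("top","top17");rep(s,t);print(capfit(s),capfit(t))
E
python3 up.py
```

```text
time_s: 15.72
tcp_pos: [0.4393, -0.0852, 0.2438]
orientation: [0.202, -3.128, -0.004]
force: [1.4, -0.9, 0.5]
finger_gap: 0.0426
gripper_force: 0.0
time_s: 16.05
tcp_pos: [0.337, -0.0854, 0.2898]
orientation: [-0.201, 3.133, -0.005]
force: [1.1, 1.0, -0.9]
finger_gap: 0.0001
gripper_force: 0.0
before
s 60 [-93.6   0.9 205.7] rim 40 [  4.1 -30.1 210.9] [(np.float64(0.025), np.float64(0.211))]
t 145 [-91.6   4.  206. ] rim 0 [nan nan nan] [0]
now
s 73 [-88.7  -2.5 205.6] rim 33 [ -0.  -34.7 207.6] [(np.float64(0.08), np.float64(0.21))]
t 153 [-89.8   0.5 206.5] rim 0 [nan nan nan] [0]
(536, array([0.5909, 0.0131, 0.0345, 0.2781])) (933, array([0.5901, 0.0154, 0.0361, 0.2785]))
  return _methods._mean(a, axis=axis, dtype=dtype,
  ret = um.true_divide(
```

```bash
python3 -W ignore -c "
from up import *
rep(load('side0'),load('top0'));print()
rep(load('side10'),load('top10'))
rep(load('side17'),load('top17'))
for f in ('side0','side17'):
    c0=load(f);P=stand(cloud(c0)); c=cv2.cvtColor(c0['img'],cv2.COLOR_RGB2HSV)
    m=((c[...,0]<8)|(c[...,0]>172))&(c[...,1]>140)&(abs(P[...,0]+.09)<.02)&(P[...,2]>.15)&(P[...,2]<.23); print(m.sum(),P[m].mean(0)*1000)
"
```

```text
s 73 [-88.8  -3.1 205.1] rim 17 [  2.1 -34.6 207. ] [0]
t 153 [-9.020e+01  2.000e-01  2.064e+02] rim 3 [ -2.6 -34.2 215.4] [0]

s 73 [-91.    0.6 205.5] rim 0 [nan nan nan] [0]
t 0 [nan nan nan] rim 0 [nan nan nan] [0]
s 73 [-88.7  -2.5 205.6] rim 33 [ -0.  -34.7 207.6] [(np.float64(0.08), np.float64(0.21))]
t 153 [-89.8   0.5 206.5] rim 0 [nan nan nan] [0]
64 [-89.65156429  -2.44120601 204.93051634]
67 [-89.30662933  -2.45781388 205.40682708]
```

```bash
python3 -m pendant '[[3.6,1.4,3.5,0,1],[7.2,2.8,7,0,1],[10.8,4.2,7,0,1],[14.4,5.6,7,0,1],[18,7,7,0,1]]'
python3 -m pendant '[[3.6,1.4,0,0,1],[7.2,2.9,0,0,1],[10.8,4.4,0,0,1],[14.2,5.9,0,0,1],[14.2,5.9,0,0,1]]'
python3 -m pendant '[[0,0,0,0,1]]'
```

```text
time_s: 16.57
tcp_pos: [0.5175, -0.0178, 0.3573]
orientation: [-0.203, 3.131, -0.002]
force: [0.3, -0.9, 1.0]
finger_gap: 0.0004
gripper_force: 0.0
time_s: 16.98
tcp_pos: [0.6645, 0.0433, 0.3439]
orientation: [0.207, -3.126, -0.004]
force: [0.8, -0.3, -4.7]
finger_gap: 0.0001
gripper_force: 0.0
time_s: 17.07
tcp_pos: [0.6597, 0.0415, 0.3481]
orientation: [0.205, -3.127, -0.001]
force: [0.0, 0.1, 0.2]
finger_gap: 0.0
gripper_force: 0.0
```

```bash
python3 -m pendant '[[0,0,-3.5,0,1],[0,0,-7,0,1],[0,0,-10.6,0,1],[0,0,-10.6,0,1],[0,0,-10.6,0,1]]'

```

```text
time_s: 17.48
tcp_pos: [0.652, 0.0399, 0.2453]
orientation: [0.201, -3.124, -0.002]
force: [-0.4, 0.1, 1.5]
finger_gap: 0.0001
gripper_force: 0.0
```

```bash
python3 -m pendant '[[-1.9,0,0,0,1],[-3.3,0,0,0,1],[-4.7,-0.2,0,0,1],[-5.95,-0.45,0,0,1],[-7.3,-0.9,0,0,1]]'
python3 -m pendant '[[-1.15,-0.55,0,0,1],[-2.25,-1.3,0,0,1],[-3.3,-2.2,0,0,1],[-3.95,-2.85,0,0,1],[-4.5,-3.6,0,0,1]]'
python3 -m pendant '[[-0.1,-0.3,0,0,1],[-0.1,-0.3,0,0,1]]'
python3 - <<'E'
from h import *
s,t=look("side","side18"),look("top","top18"); print(capfit(s),capfit(t))
E
```

```text
time_s: 17.9
tcp_pos: [0.5891, 0.0334, 0.2577]
orientation: [-0.204, 3.114, 0.006]
force: [7.9, 6.2, -4.3]
finger_gap: -0.0
gripper_force: 4.7
time_s: 18.32
tcp_pos: [0.5417, -0.0017, 0.2579]
orientation: [-0.205, 3.119, 0.01]
force: [1.5, 8.4, -3.3]
finger_gap: 0.0001
gripper_force: 4.6
time_s: 18.48
tcp_pos: [0.5397, -0.0055, 0.2577]
orientation: [-0.203, 3.122, 0.008]
force: [-0.2, 7.4, -1.3]
finger_gap: 0.0001
gripper_force: 3.7
(531, array([ 0.5379, -0.0539,  0.0346,  0.2784])) (679, array([ 0.5358, -0.0526,  0.0352,  0.2788]))
```

```bash
python3 -m pendant '[[-0.1,-0.6,0,0,1],[-0.2,-1.2,0,0,1],[-0.2,-1.8,0,0,1],[-0.2,-2.1,0,0,1],[-0.2,-2.1,0,0,1]]'
cat > cap.py <<'E'
from h import *
import sys
for n in ("side","top"):
    s=look(n,n+sys.argv[1]); P=cloud(s);c=cv2.cvtColor(s["img"],cv2.COLOR_RGB2HSV)
    m=(c[...,0]>15)&(c[...,0]<32)&(c[...,1]>110)&(P[...,2]>.275)&(P[...,2]<.33)&(P[...,0]<.6)&(P[...,0]>.4)
    k,v=capfit(s); print(n,k,v,"peg",m.sum(),P[m].mean(0).round(4) if m.any() else 0, np.degrees(np.arctan2(P[m].mean(0)[1]+.004*(n=="side")-v[1],P[m].mean(0)[0]-v[0])).round() if m.any() else 0)
E
python3 -W ignore cap.py 19
```

```text
time_s: 19.0
tcp_pos: [0.5377, -0.0263, 0.2575]
orientation: [-0.203, 3.123, 0.008]
force: [-0.7, 8.5, -0.9]
finger_gap: -0.0001
gripper_force: 4.0
side 549 [ 0.5375 -0.0756  0.0339  0.2782] peg 50 [ 0.5148 -0.0913  0.3023] -153.0
top 637 [ 0.5363 -0.073   0.036   0.2785] peg 53 [ 0.5116 -0.0869  0.3107] -151.0
```

```bash
python3 -m pendant '[[0,-0.2,0,0,1],[0,-0.2,0,0,1],[0,0.6,0,0,1],[0,1.2,4,0,1],[0,0.5,8,0,1]]'
python3 -m pendant '[[0,-3.5,0,0,1],[0,-7,0,0,1],[-0.3,-9,0,0,1],[-0.3,-9,0,0,1],[-0.3,-9,0,0,1]]'
python3 -W ignore cap.py 20
```

```text
time_s: 19.52
tcp_pos: [0.5333, -0.0222, 0.3303]
orientation: [0.205, -3.131, -0.002]
force: [2.2, -0.2, 1.8]
finger_gap: -0.0
gripper_force: 0.0
time_s: 19.93
tcp_pos: [0.5335, -0.1156, 0.3352]
orientation: [-0.197, 3.126, -0.006]
force: [-0.5, 0.1, 1.1]
finger_gap: 0.0002
gripper_force: 0.0
side 481 [ 0.5376 -0.0779  0.0339  0.278 ] peg 24 [ 0.5138 -0.0934  0.2984] -154.0
top 0 [ 0.  0.  0. nan] peg 0 0 0
```

```bash
python3 -m pendant '[[0,0,-2.5,0,1],[0,0,-4.5,0,1],[-0.8,0.6,-4.5,0,1],[-1.7,1.27,-4.5,0,1],[-2.2,1.8,-4.5,0,1]]'
python3 -m pendant '[[-0.4,0.56,0,0,1],[-0.8,1.94,0,0,1],[-0.56,3.35,0,0,1],[0.25,4.52,0,0,1],[0.25,4.52,0,0,1]]'
python3 -W ignore cap.py 21
```

```text
time_s: 20.45
tcp_pos: [0.51, -0.095, 0.2855]
orientation: [-0.204, 3.134, -0.002]
force: [0.9, -1.2, -0.4]
finger_gap: -0.0001
gripper_force: 0.8
time_s: 20.87
tcp_pos: [0.513, -0.048, 0.2854]
orientation: [-0.207, 3.133, 0.002]
force: [-1.1, 0.8, 0.2]
finger_gap: 0.0001
gripper_force: 0.0
side 611 [ 0.5374 -0.0782  0.0344  0.2758] peg 56 [ 0.5329 -0.053   0.3027] 99.0
top 205 [ 0.5361 -0.075   0.0355  0.2756] peg 0 0 0
```

```bash
python3 -m pendant '[[1.3,0.4,0,0,1],[2.75,0.53,0,0,1],[4.1,0.05,0,0,1],[5.1,-0.95,-0.1,0,1],[5.6,-2.3,-0.2,0,1]]'
python3 -W ignore cap.py 22
python3 -m pendant '[[-0.11,-1.42,0,0,1],[-0.82,-2.67,0,0,1],[-1.98,-3.5,-0.1,0,1],[-3.39,-3.76,-0.2,0,1],[-4.77,-3.4,-0.3,0,1]]'
python3 -W ignore cap.py 23
```

```text
time_s: 21.38
tcp_pos: [0.5691, -0.0733, 0.2822]
orientation: [0.204, -3.135, -0.003]
force: [0.9, 0.8, 0.0]
finger_gap: 0.0001
gripper_force: 0.1
side 480 [ 0.5364 -0.0772  0.0346  0.2727] peg 52 [ 0.5596 -0.0933  0.2983] -28.0
top 252 [ 0.5313 -0.0921  0.0282  0.2729] peg 25 [ 0.555  -0.0939  0.3022] -4.0
time_s: 21.9
tcp_pos: [0.5201, -0.1105, 0.2801]
orientation: [-0.198, 3.134, -0.004]
force: [0.6, -1.3, 0.1]
finger_gap: -0.0001
gripper_force: 0.6
side 461 [ 0.5374 -0.0766  0.0345  0.2704] peg 0 0 0
top 0 [ 0.  0.  0. nan] peg 0 0 0
```

```bash
python3 -m pendant '[[-1.1,0.91,0,0,1],[-1.72,2.2,-0.1,0,1],[-1.73,3.63,-0.1,0,1],[-1.14,4.93,-0.2,0,1],[-0.05,5.85,-0.3,0,1]]'
python3 -W ignore cap.py 24
python3 -m pendant '[[1.38,0.39,0,0,1],[2.79,0.15,-0.1,0,1],[3.96,-0.66,-0.1,0,1],[4.69,-1.89,-0.2,0,1],[4.83,-3.31,-0.2,0,1]]'
python3 -W ignore cap.py 25
python3 -m pendant '[[-0.48,-1.35,0,0,1],[-1.48,-2.37,0,0,1],[-2.82,-2.87,-0.1,0,1],[-4.24,-2.76,-0.1,0,1]]'
python3 -W ignore cap.py 26
```

```text
time_s: 22.42
tcp_pos: [0.5192, -0.0498, 0.2777]
orientation: [0.201, -3.135, 0.003]
force: [-1.9, -1.9, 1.1]
finger_gap: 0.0002
gripper_force: 1.1
side 609 [ 0.5369 -0.0777  0.0349  0.2677] peg 51 [ 0.5372 -0.053   0.2945] 89.0
top 307 [ 0.5359 -0.0743  0.0355  0.2674] peg 0 0 0
time_s: 22.93
tcp_pos: [0.5695, -0.0831, 0.274]
orientation: [-0.204, 3.135, 0.002]
force: [0.3, 1.5, -0.7]
finger_gap: 0.0001
gripper_force: 0.5
side 448 [ 0.5352 -0.0771  0.0357  0.2646] peg 38 [ 0.5559 -0.0987  0.2898] -40.0
top 22 [ 0.5299 -0.107   0.009   0.2637] peg 0 0 0
time_s: 23.37
tcp_pos: [0.5257, -0.1121, 0.2738]
orientation: [-0.199, 3.134, -0.002]
force: [0.3, -0.6, -0.2]
finger_gap: 0.0
gripper_force: 0.5
side 397 [ 0.5391 -0.0761  0.0345  0.2627] peg 0 0 0
top 0 [ 0.  0.  0. nan] peg 0 0 0
```

```bash
python3 -m pendant '[[-0.4,0.18,0,0,1],[-0.79,0.36,0,0,1],[-0.79,0.36,0,0,1]]'
python3 -m pendant '[[-0.25,0.2,0,0,1],[-0.46,0.35,0,0,1],[-0.46,0.35,0,0,1]]'
python3 -W ignore cap.py 27
```

```text
time_s: 23.72
tcp_pos: [0.5178, -0.1063, 0.274]
orientation: [0.202, -3.135, 0.001]
force: [-0.3, -0.5, 1.0]
finger_gap: 0.0004
gripper_force: 0.4
time_s: 23.97
tcp_pos: [0.5136, -0.1025, 0.2736]
orientation: [0.203, -3.135, -0.0]
force: [0.4, -0.5, -0.8]
finger_gap: -0.0001
gripper_force: 0.2
side 533 [ 0.5368 -0.0758  0.035   0.2623] peg 0 0 0
top 0 [ 0.  0.  0. nan] peg 0 0 0
```

```bash
python3 -m pendant '[[0,0.2,0,0,1],[0,0.3,0,0,1],[0,0.3,0,0,1]]'
python3 -m pendant '[[0,0.15,0,0,1],[0,0.3,0,0,1],[0,0.3,0,0,1]]'
python3 -W ignore cap.py 28
```

```text
time_s: 24.32
tcp_pos: [0.5136, -0.0999, 0.2735]
orientation: [0.202, -3.134, 0.0]
force: [-1.2, -0.7, -0.9]
finger_gap: 0.0003
gripper_force: 0.6
time_s: 24.57
tcp_pos: [0.5137, -0.0984, 0.2735]
orientation: [0.201, -3.134, 0.005]
force: [-1.3, -4.8, -0.2]
finger_gap: -0.0001
gripper_force: 2.5
side 540 [ 0.5374 -0.0756  0.0349  0.2621] peg 0 0 0
top 0 [ 0.  0.  0. nan] peg 0 0 0
```

```bash
python3 -m pendant '[[0,-0.8,0,0,1],[0,-1.5,1,0,1],[-1,-1.5,5,0,1],[-4.5,-1.5,8,0,1],[-8,-1,10,0,1]]'
python3 -m pendant '[[-4,2,0,0,1],[-8,5,0,0,1],[-12,8,0,0,1],[-15,11,0,0,1],[-15,11,0,0,1]]'
python3 -m pendant '[[-3,3.5,0,0,1],[-5,7,0,0,1],[-6,10,0,0,1],[-6,10,0,0,1]]'
python3 -W ignore cap.py 29; python3 tubes.py side30
python3 -W ignore - <<'E'
from h import *
from up import rep
s,t=load("side29"),load("top29"); rep(s,t); rep(load("side0"),load("top0"))
a,b=load("top0")["img"].astype(int),t["img"].astype(int)
d=(abs(a-b).max(2)>45).astype(np.uint8); d=cv2.morphologyEx(d,cv2.MORPH_OPEN,np.ones((3,3)))
n,_,st,ce=cv2.connectedComponentsWithStats(d)
for i in range(1,n): print(st[i],ce[i].round())
P=stand(cloud(t));c=cv2.cvtColor(t["img"],cv2.COLOR_RGB2HSV)
blue=(c[...,0]>100)&(c[...,0]<130)&(c[...,1]>100)&(P[...,1]<-.02)&(P[...,1]>-.3)&(abs(P[...,0])<.1)&(P[...,2]<.06); print("tray",np.percentile(P[blue]*1000,[1,99],0).round())
g=(P[...,2]>.008)&(P[...,2]<.04)&(P[...,1]<-.03)&(P[...,1]>-.26)&(abs(P[...,0])<.09)&~blue
n,l,st,ce=cv2.connectedComponentsWithStats(g.astype(np.uint8))
for i in range(1,n):
    if st[i][4]>15: q=P[l==i]*1000; print(st[i],q.min(0).round(),q.max(0).round())
E
```

```text
time_s: 25.08
tcp_pos: [0.4371, -0.1076, 0.3728]
orientation: [-0.202, 3.134, 0.002]
force: [-0.2, -0.1, 0.6]
finger_gap: 0.0004
gripper_force: 0.0
time_s: 25.5
tcp_pos: [0.2835, 0.0051, 0.3734]
orientation: [-0.203, 3.132, 0.003]
force: [0.8, 0.4, 0.7]
finger_gap: -0.0
gripper_force: 0.0
time_s: 25.83
tcp_pos: [0.2232, 0.1084, 0.3731]
orientation: [-0.226, 3.131, 0.009]
force: [0.2, -0.2, 0.9]
finger_gap: -0.0001
gripper_force: 0.0
side 593 [ 0.5374 -0.0766  0.0343  0.262 ] peg 46 [ 0.5114 -0.0816  0.2914] -178.0
top 942 [ 0.5364 -0.074   0.036   0.2622] peg 46 [ 0.5086 -0.0787  0.296 ] -170.0
yellow 42 [ -53. -140.   22.]
red 45 [  -9. -115.   24.]
green 52 [  11. -174.   21.]
grey 660 [[-53.0, -200.0, 4.0], [7.0, -105.0, 22.0], [59.0, -55.0, 164.0]]
s 74 [-88.7  -2.6 205.3] rim 24 [ -4.3 -35.5 207.3] [(np.float64(-0.401), np.float64(0.193))]
t 154 [-90.1   0.5 206.2] rim 2 [-11.5  -2.2 224.1] [0]
s 73 [-88.8  -3.1 205.1] rim 17 [  2.1 -34.6 207. ] [0]
t 153 [-9.020e+01  2.000e-01  2.064e+02] rim 3 [ -2.6 -34.2 215.4] [0]
[322 198  51  21 506] [347. 208.]
[304 206   6   9  47] [307. 210.]
[297 208   7  10  53] [300. 212.]
[328 224  39   9 268] [347. 228.]
[108 385   4   4  14] [110. 386.]
[112 385   6  10  45] [114. 389.]
[146 391  11   9  50] [151. 396.]
[124 392   4   6  21] [125. 395.]
[137 392   4   4  15] [138. 393.]
[309 392  21   8 109] [318. 396.]
[159 395   5   4  18] [161. 397.]
[331 394  22   6 109] [342. 396.]
[178 396  13   4  37] [184. 398.]
[134 398   3   2   6] [135. 398.]
tray [[ -78. -221.    1.]
 [  30.  -35.   48.]]
[332 178  24  12  65] [  53. -148.    8.] [ 88. -93.  39.]
[333 197  40  21 352] [ -20. -180.    8.] [ 20. -74.  39.]
[328 224  38  10 253] [ -66. -147.    8.] [-27. -55.  27.]
```

```bash
python3 -c "
from plant import hand_in; print(hand_in())"
```

```text
the job is handed in; nothing more can be done
None
```

I handed the job in at about 26 s: all three tubes lie in the blue tray, the canister is upright with the cap screwed home over it, and the bottle, rack and carton show no movement in the before/after top views.

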